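Make the burn-in tray up to four modules

ROBOT

A 6-joint arm with a two-finger parallel gripper is mounted at the origin on the work surface. World frame = base frame: x ahead of the robot, y to its left, z up, the work surface at z = 0. Lengths are in m, angles in rad, forces in N, time in s.
With the tool pointing down it reaches from about 0.325 to 0.9 m from the base axis. Payload 6.1 kg.
Tool frame: the origin (TCP) lies between the finger pads; the fingertips stand env.tcp_to_tips ahead of it and the grasp point (between the pads) lies 6 mm ahead of it (env.tcp_to_tips is the distance from the TCP to the fingertips, in m); z points along the fingers, x is the direction in which the jaws open and shut, and the axes are right-handed (so a half turn about z gives the same grasp; the last joint's range is limited). The gripper opens to 85 mm and grips with 20 to 120 N. Pads are 22 mm wide; open, the fingers measure 114 mm over their backs; the gripper's body (76 mm by 85 mm) begins 54 mm behind the grasp point. The pads swing forward as they close: fully open they stand 13 mm farther back than shut.
Start: joints at [0.987, 0.22, 1.526, -0, 1.395, -0.126], TCP at [0.276, 0.561, 0.256] pointing down, gripper open.
Joint ranges: [-2.98, 2.98], [-0.91, 2.08], [0.09, 2.57], [-1.24, 4.39], [0.2, 2.65], [-2.68, 2.68]. Speed limits (rad/s): [2.57, 2.57, 3.01, 3.14, 3.14, 3.14].

INTERFACE

Orientations are given as a 3x3 rotation matrix whose columns are the frame's x, y, z axes.
In Python, from station import env gives the robot as it stands. The module is installed in compiled form; this text tells all that it offers.
- The arm moves only by the tool send_rows, never from a script. Its argument "commands" is text: rows parted by semicolons, each of 7 numbers parted by spaces: the closure in counts, from 0 (fully open) to 255 (shut), then the shift along the tool's x, y, z in m, then the turn, a rotation vector about the tool's x, y, z in degrees. A call has 1 to 8 rows; each row shifts and turns the pose as measured when the row begins, along the tool's axes as they then stand; what a row does not reach is not made up. A row lasts 1/8 s, in which the tool goes at most 62.5 mm and 10.7 degrees, less where a joint would pass 70% of its speed; a pose out of reach is approached as far as the arm can. A call is refused whole if a number of a shift passes 0.0625 or a number of a turn 10.7, either way. A call with a gripper value outside its range is refused whole. The fingers move at their own pace and stop on an object; "grip_force" is the grip in N (left out, the last holds). Time passes only in rows, so rows that do not move let the fingers close. It gives the time, the measured TCP pose, the force and the opening at its end, in the units of the state.
- env.observe(): the state, without advancing time (a new reading comes with each control period).
- env.grab_frame(name): name is "scene" or "top" or "wrist"; returns a dict with "img" (400x640x3 uint8, red, green, blue), "fx", "fy", "cx", "cy" (pixels), "k1" (the pictures are not rectified: a ray, as slopes to the right and down, at radius r is drawn at 1 + k1 r^2 times it, then the intrinsics apply), "position" and "attitude" of the camera in the world. Camera axes: x right, y down, z forward; pixel columns grow to the right and rows downward; lengths in m; the calibration is good to about 2 mm. A picture is of the moment at which its call begins. There is no depth.
- env.finish_job(): hands the job in, once; it reports no verdict.
The state is a dict: "clock": time; "qpos": joint angles; "qd": joint speeds; "joint_torque": joint torques, N m; "eef_pos": TCP position; "tool_rot": TCP orientation; "force": force on the tool from outside, world axes, zero at the start; "wrist_torque": the same for the moment, N m; "grip_width": finger opening in m.
Only numpy, scipy, OpenCV 4.12 (cv2) and the standard library are available. Lean on these libraries where they do the work, as an engineer would, in place of code of your own. Each camera call takes 0.05 s, during which the arm holds its last target. There are 200 camera calls.

TASK

Make the steel burn-in tray up to exactly four green modules: count the green ones already in it and slide the missing ones out of the lanes of the rack beside it, over the spring catch, until each lies flat and wholly inside the tray; they can only be moved by a fingertip pressed on their flat faces, firmly enough to carry them over the catch but never dragging one under more than 40 N. The green modules left over stay wholly in their lanes, and the blue module and everything else stay where they are.

Things in the scene. Friction and masses are not known exactly. Their poses are not given: they have to be found in the camera images.
- rack: fixed aluminium supply rack with three lanes side by side, on levelling feet (height varies by 12 mm). Origin: middle of the mouth line (the lanes' open ends), on the lane floor. From the mouth the lanes run along its +y for 236 mm to a back stop. Each holds two modules in file: the front one's near end 24 to 31 mm from the mouth, the rear one 1 to 16 mm behind it
- lane0 (a point): mouth of the lane at the rack's x = -68 mm, mid-width, on the floor. A lane is 64 mm wide between walls 4 mm thick and 20 mm high: 6 mm higher than a module's face, so there is no room for fingers beside a module. A fingertip pressed on the resin face with 15 to 25 N drags the module along; under 10 N it slips at the catch
- lane1 (a point): mouth of the lane at the rack's x = 0, the same. Modules slide on rack, tray and one another with friction of about 0.25 (0.2 to 0.3)
- lane2 (a point): mouth of the lane at the rack's x = +68 mm, the same
- catch0 (a joint): sprung steel ball catch in the floor of lane 0, 12 mm behind the mouth, mid-width: 0 = up (3 mm proud), grows to 0.003 when pressed flush (2 N to start, 3.2 N flush). It holds the modules back: a module's front edge must climb it, some 5 N more to slide
- catch1 (a joint): sprung steel ball catch in the floor of lane 1, 12 mm behind the mouth, mid-width: 0 = up (3 mm proud), grows to 0.003 when pressed flush (2 N to start, 3.2 N flush). It holds the modules back: a module's front edge must climb it, some 5 N more to slide
- catch2 (a joint): sprung steel ball catch in the floor of lane 2, 12 mm behind the mouth, mid-width: 0 = up (3 mm proud), grows to 0.003 when pressed flush (2 N to start, 3.2 N flush). It holds the modules back: a module's front edge must climb it, some 5 N more to slide
- tray: fixed stainless burn-in tray docked at the rack's mouth, floor level with the lanes, axes parallel to the rack's. Origin: mid open edge, on its floor, 2 mm from the rack. It runs along -y; 212 mm wide inside, rims 19 mm high on two sides and far end, none towards the rack. Three modules wide, two deep; starts with two modules and a logger in the far row, one in line with each lane, so one place before each is free
- tray_end (a point): middle of the tray's end wall, on the floor, 236 mm from the open edge; the far row lies 1 to 13 mm from this wall
- green1: potted control module: flat black tub 60 (x) x 96 (y) x 14 mm, a green circuit board under a flat smooth resin face, 130 to 250 g; origin at the centre of its underside. Starts with its length along the lanes. Wanted kind; all seven green ones are alike
- green2: potted control module: flat black tub 60 (x) x 96 (y) x 14 mm, a green circuit board under a flat smooth resin face, 130 to 250 g; origin at the centre of its underside. Starts with its length along the lanes. Wanted kind; all seven green ones are alike
- green3: potted control module: flat black tub 60 (x) x 96 (y) x 14 mm, a green circuit board under a flat smooth resin face, 130 to 250 g; origin at the centre of its underside. Starts with its length along the lanes. Wanted kind; all seven green ones are alike
- green4: potted control module: flat black tub 60 (x) x 96 (y) x 14 mm, a green circuit board under a flat smooth resin face, 130 to 250 g; origin at the centre of its underside. Starts with its length along the lanes. Wanted kind; all seven green ones are alike
- green5: potted control module: flat black tub 60 (x) x 96 (y) x 14 mm, a green circuit board under a flat smooth resin face, 130 to 250 g; origin at the centre of its underside. Starts with its length along the lanes. Wanted kind; all seven green ones are alike
- green6: potted control module: flat black tub 60 (x) x 96 (y) x 14 mm, a green circuit board under a flat smooth resin face, 130 to 250 g; origin at the centre of its underside. Starts with its length along the lanes. Wanted kind; all seven green ones are alike
- green7: potted control module: flat black tub 60 (x) x 96 (y) x 14 mm, a green circuit board under a flat smooth resin face, 130 to 250 g; origin at the centre of its underside. Starts with its length along the lanes. Wanted kind; all seven green ones are alike
- blue1: potted control module: flat black tub 60 (x) x 96 (y) x 14 mm, a blue circuit board under a flat smooth resin face, 130 to 250 g; origin at the centre of its underside. Starts with its length along the lanes. Another version: not wanted and not counted; starts in the tray's far row or in any place of the rack
- logger: white temperature logger 52 x 84 x 24 mm, lying in the tray's far row; origin at the centre of its underside. Leave alone
- flux_tin: round brass flux tin, 65 mm across, 26 mm high, on the bench; origin at the centre of its underside. Leave alone
- solder: blue reel of solder standing on end, 64 mm across, 50 mm high; origin at the centre of its underside. Leave alone
- driver: red-handled screwdriver 190 mm long lying along its x; origin under its middle. Leave alone
- meter: yellow multimeter 150 x 75 x 34 mm lying on its back; origin at the centre of its underside. Leave alone
- parts_box: clear open parts box 120 x 90 x 30 mm with small components; origin at the centre of its underside. Leave alone
There are look-alikes about, which are no part of the job. Leave any white look-alike of the green4 alone. Leave any white look-alike of the green3 alone.

How it is judged:
By the outcome, as a careful person would: the job done as asked, in the order asked, and still so for the second after the job is handed in, with the robot touching nothing.
It also fails if it takes over 58 s, if anything falls off the work surface, if the arm or the gripper's body presses on something with over 40 N, if the wrist force passes 120 N, or if a joint passes its speed limit or range.

## Working session

There is one attempt and no reset: what is moved stays moved. The work goes in short steps, Python scripts to look and compute and a tool call to move; the robot and the scene stay as the last step left them, time stands still between calls to the robot, and variables do not carry over. Pictures are saved under pics/ and viewed, about 8 in all and at most 12, crops included, and the job is handed in when it is done.

Besides the shell and the picture viewer there is one more tool, called after ">>>" as name(argument=value, ...) on one line, values as JSON. send_rows: Moves the arm, as the interface text tells. Its arguments: {"type":"object","properties":{"commands":{"type":"string"},"grip_force":{"type":"number"}},"required":["commands"]}

```bash
mkdir -p pics; cat > h.py <<'E'
import numpy as np, cv2
from station import env
def grab(n,f=None):
    d=env.grab_frame(n)
    if f: cv2.imwrite('pics/'+f,cv2.cvtColor(d['img'],cv2.COLOR_RGB2BGR))
    return d
def ray(d,u,v):
    p=np.array([(u-d['cx'])/d['fx'],(v-d['cy'])/d['fy']]);q=p.copy()
    for _ in range(20): q=p/(1+d['k1']*(q@q))
    return np.array(d['attitude'])@np.array([q[0],q[1],1.])
def onplane(d,u,v,z):
    r=ray(d,u,v);c=np.array(d['position']);return c+r*(z-c[2])/r[2]
def proj(d,P):
    q=np.array(d['attitude']).T@(np.array(P)-d['position']);q=q[:2]/q[2]
    q=q*(1+d['k1']*(q@q));return q*[d['fx'],d['fy']]+[d['cx'],d['cy']]
E
python3 - <<'E'
from h import *
for n in('top','scene'):
    d=grab(n,n+'1.png');print(n,d['position'],np.round(d['attitude'],3).tolist(),d['fx'],d['k1'])
o=env.observe();print(o,env.tcp_to_tips)
E
```

```text
top [0.45468074 0.01159165 1.34693213] [[0.021, -0.996, 0.09], [-1.0, -0.022, -0.004], [0.006, -0.09, -0.996]] 465.4079900464413 -0.04429981632255484
scene [1.22849424 0.10336516 1.1815187 ] [[-0.138, 0.841, -0.523], [0.99, 0.116, -0.074], [-0.002, -0.529, -0.849]] 375.8053266689451 -0.05044217841670527
{'clock': 0.1, 'qpos': array([ 9.86868859e-01,  2.21171905e-01,  1.52751599e+00, -2.17525998e-05,
        1.39475454e+00, -1.26084243e-01]), 'qd': array([-0.00025877, -0.00134313, -0.00159346, -0.00083126,  0.00063173,
       -0.00170487]), 'joint_torque': array([ 1.85065655e-03, -4.98248613e+01, -3.90546298e+01, -3.32102109e-04,
        5.69467069e-03, -9.24393089e-05]), 'eef_pos': array([0.27596641, 0.5601859 , 0.25528316]), 'tool_rot': array([[ 4.42010137e-01,  8.97009496e-01, -1.00192409e-03],
       [ 8.97008173e-01, -4.42011222e-01, -1.55508425e-03],
       [-1.83778703e-03, -2.11371096e-04, -9.99998289e-01]]), 'force': array([-0.29353296,  0.28137337, -0.94548822]), 'wrist_torque': array([ 0.03150636, -0.01639754, -0.02675986]), 'grip_width': 0.08526563338361158} 0.025
```

View pics/top1.png

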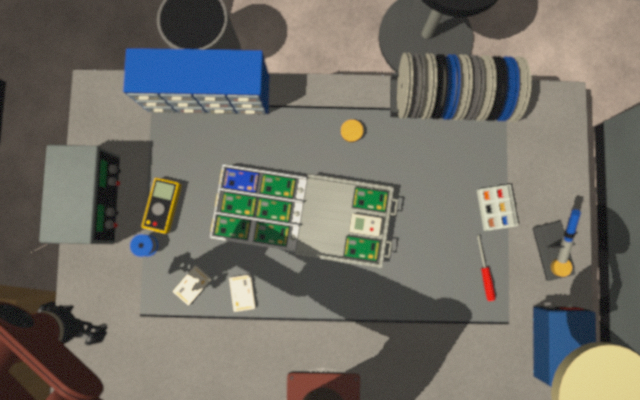

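View pics/scene1.png

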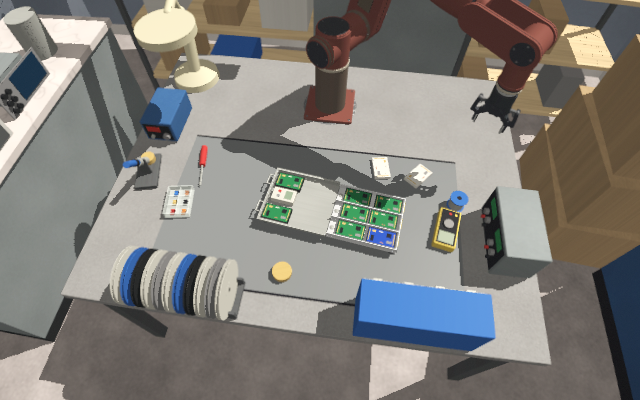

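```bash
python3 - <<'E'
from h import *
D={n:grab(n) for n in('top','scene')}
C={}
for n,roi in(('top',(200,150,215,130)),('scene',(250,160,165,100))):
    d=D[n];x,y,w,h=roi;im=cv2.cvtColor(d['img'],cv2.COLOR_RGB2HSV)[y:y+h,x:x+w]
    for nm,lo,hi in(('g',40,85),('b',105,130)):
        m=cv2.inRange(im,(lo,90,30),(hi,255,255));m=cv2.morphologyEx(m,cv2.MORPH_CLOSE,np.ones((3,3)))
        k,_,st,c=cv2.connectedComponentsWithStats(m)
        for i in range(1,k):
            if st[i,4]>60:
                uv=c[i]+[x,y];print(n,nm,uv.round(1),st[i],onplane(d,*uv,0.025).round(3))
    crop=d['img'][y:y+h,x:x+w][:,:,::-1];cv2.imwrite(f'pics/{n}c.png',cv2.resize(crop,None,fx=3.6,fy=3.6,interpolation=cv2.INTER_CUBIC))
E
```

```text
top g [277.5 185.4] [ 60  25  35  23 487] [0.629 0.142 0.025]
top g [370.3 198.7] [153  38  35  24 500] [ 0.597 -0.124  0.025]
top g [256.3 206.6] [ 21  43  71  29 991] [0.567 0.201 0.025]
top g [232.2 227.1] [ 15  66  35  23 487] [0.507 0.268 0.025]
top g [271.7 233.1] [ 55  73  34  22 473] [0.492 0.155 0.025]
top g [361.9 247.9] [145  86  35  25 531] [ 0.456 -0.102  0.025]
top b [240.4 179.8] [ 23  18  36  24 512] [0.643 0.249 0.025]
scene g [289.2 180.7] [ 26  13  28  17 312] [ 0.442 -0.101  0.025]
scene g [357.  196.4] [ 94  28  28  18 308] [0.477 0.157 0.025]
scene g [388.2 203.4] [125  35  27  18 309] [0.491 0.271 0.025]
scene g [275.9 212.1] [ 12  43  30  19 347] [ 0.582 -0.124  0.025]
scene g [368.4 215.7] [ 91  44  57  25 707] [0.552 0.203 0.025]
scene g [349.8 229.1] [ 86  60  29  20 360] [0.614 0.143 0.025]
scene b [380.7 236.7] [116  67  30  20 385] [0.629 0.25  0.025]
```

View pics/topc.png

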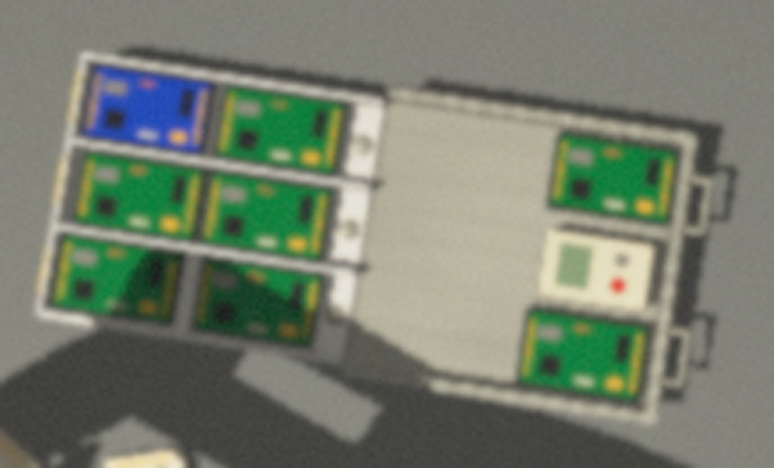

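View pics/scenec.png

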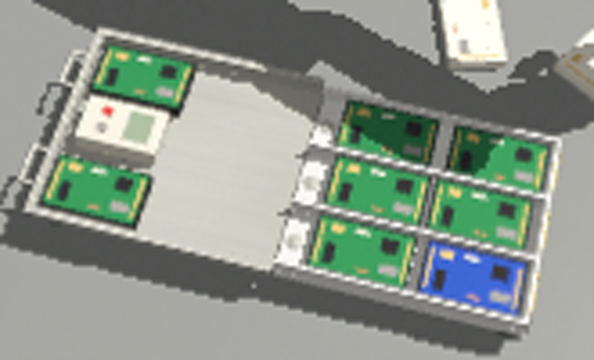

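```bash
python3 - <<'E'
from h import *
a=env.grab_frame('top');b=env.grab_frame('scene')
for n,u,v in(('front far',(277.5,185.4),(349.8,229.1)),('front near',(271.7,233.1),(357,196.4)),('rear near',(232.2,227.1),(388.2,203.4)),('tray far',(370.3,198.7),(275.9,212.1)),('tray near',(361.9,247.9),(289.2,180.7)),('blue',(240.4,179.8),(380.7,236.7))):
    r,s=ray(a,*u),ray(b,*v);A=np.array([r,-s]).T
    t=np.linalg.lstsq(A,b['position']-a['position'],rcond=None)[0]
    p,q=a['position']+t[0]*r,b['position']+t[1]*s;print(n,((p+q)/2).round(4),(p-q).round(4))
# mouth line & front catch from crop px
f=lambda x,y:(200+(x+.5)/3.6-.5,150+(y+.5)/3.6-.5)
for n,x,y in(('wall01 end',368,268),('wall12 end',380,184),('catch1',349,229),('catch2',363,144),('front mid ctr',267,216),('rear mid',137,195)):
    print(n,onplane(a,*f(x,y),.04).round(4))
E
```

```text
front far [0.6259 0.141  0.0473] [ 0.0001 -0.0014 -0.0001]
front near [0.4914 0.154  0.0477] [ 0.0003 -0.0033 -0.0004]
rear near [0.5057 0.2655 0.0476] [ 0.0003 -0.0043 -0.0008]
tray far [ 0.5941 -0.1207  0.0462] [ 0.0002 -0.0017  0.0002]
tray near [ 0.4557 -0.0984  0.0456] [ 0.0004 -0.0031  0.0003]
blue [0.6398 0.2466 0.0459] [ 0.0001 -0.0017 -0.0003]
wall01 end [0.519  0.0693 0.04  ]
wall12 end [0.585  0.0616 0.04  ]
catch1 [0.5491 0.0849 0.04  ]
catch2 [0.6163 0.0757 0.04  ]
front mid ctr [0.5579 0.1493 0.04  ]
rear mid [0.5722 0.2518 0.04  ]
```

>>> send_rows(commands="255 0 0 0 0 0 -9.5;255 0 0 0 0 0 -9.5;255 -0.042 0.0295 0 0 0 0;255 -0.042 0.0295 0 0 0 0;255 -0.042 0.0295 0 0 0 0;255 -0.042 0.0295 0 0 0 0;255 -0.042 0.0295 0 0 0 0;255 -0.042 0.0295 0 0 0 0", grip_force=40)

```text
clock: 1.3
eef_pos: [0.4254, 0.2851, 0.2555]
tool_rot: [[0.107, 0.994, 0.001], [0.994, -0.107, 0.0], [0.0, 0.001, -1.0]]
force: [1.3, 0.7, 0.3]
grip_width: -0.0
```

>>> send_rows(commands="255 -0.041 0.0275 0 0 0 1;255 -0.041 0.0275 0 0 0 0.2;255 -0.04 0.027 0 0 0 0;255 0 0 0.05 0 0 0;255 0 0 0.05 0 0 0;255 0 0 0.04 0 0 0;255 0 0 0 0 0 0")

```text
clock: 2.17
eef_pos: [0.4979, 0.1451, 0.1148]
tool_rot: [[0.137, 0.991, 0.008], [0.991, -0.137, 0.001], [0.002, 0.008, -1.0]]
force: [0.2, 0.2, -0.2]
grip_width: -0.0002
```

```bash
python3 - <<'E'
from h import *
o=env.observe();p=o['eef_pos'];print(p.round(4),o['tool_rot'].round(4)[:,0],o['force'].round(2))
a=env.grab_frame('wrist');cv2.imwrite('pics/w1.png',a['img'][:,:,::-1]);print(a['position'].round(3),proj(a,[p[0],p[1],.047]))
E
```

```text
[0.4979 0.1451 0.1148] [0.1365 0.9906 0.0017] [ 0.19  0.17 -0.2 ]
[0.433 0.156 0.232] [317.10865267 217.33291254]
```

View pics/w1.png

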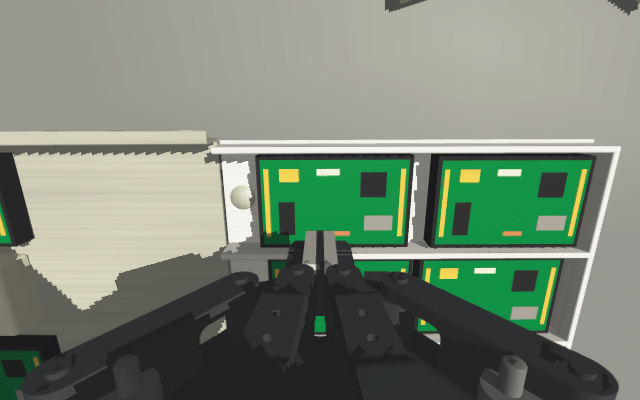

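```bash
python3 - <<'E'
from h import *
a=env.grab_frame('wrist')
for n,u,v,z in(('n0',258,156,.047),('n1',412,155,.047),('n2',408,247,.047),('n3',260,247,.047),('catch0',242,197,.035),('wall01 front end top',220,251,.053),('wall01 back',590,256,.053),('wall0 frontend',212,151,.053),('traywalltop corner',207,142,.052),('rear n',430,247,.047),('mid0',270,262,.047)):
    print(n,onplane(a,u,v,z).round(4))
E
```

```text
n0 [0.4575 0.1158 0.047 ]
n1 [0.4695 0.2067 0.047 ]
n2 [0.5289 0.2007 0.047 ]
n3 [0.5158 0.1059 0.047 ]
catch0 [0.4842 0.0977 0.035 ]
wall01 front end top [0.5124 0.0821 0.053 ]
wall01 back [0.5482 0.3138 0.053 ]
wall0 frontend [0.4503 0.0914 0.053 ]
traywalltop corner [0.4449 0.0894 0.052 ]
rear n [0.5309 0.2148 0.047 ]
mid0 [0.5272 0.1104 0.047 ]
```

>>> send_rows(commands="255 0.011 -0.0065 0.01 0 0 0;255 0 0 0.022 0 0 0;255 0 0 0.002 0 0 0;255 0 0 0.002 0 0 0;255 0 0 0.002 0 0 0")

```text
clock: 2.9
eef_pos: [0.5018, 0.1615, 0.088]
tool_rot: [[0.135, 0.99, 0.03], [0.991, -0.135, 0.005], [0.009, 0.029, -1.0]]
force: [-0.5, -0.3, 0.5]
grip_width: 0.0001
```

>>> send_rows(commands="255 -0.005 -0.0085 0 1.7 -0.5 0;255 0 0 0 0 0 0")

```text
clock: 3.15
eef_pos: [0.4925, 0.1575, 0.0885]
tool_rot: [[0.135, 0.991, -0.002], [0.991, -0.135, -0.0], [-0.0, -0.002, -1.0]]
force: [0.3, 0.1, -0.1]
grip_width: -0.0
```

>>> send_rows(commands="255 0 0 0.01 0 0 0;255 0 0 0 0 0 0;255 0 0 0.003 0 0 0;255 0 0 0.002 0 0 0")

```text
clock: 3.65
eef_pos: [0.4926, 0.1573, 0.0725]
tool_rot: [[0.135, 0.991, -0.002], [0.991, -0.135, -0.0], [-0.0, -0.002, -1.0]]
force: [-0.3, -0.3, 0.2]
grip_width: 0.0002
```

>>> send_rows(commands="255 0 0 0.0015 0 0 0")

```text
clock: 3.78
eef_pos: [0.4925, 0.1573, 0.0708]
tool_rot: [[0.135, 0.991, -0.002], [0.991, -0.135, -0.0], [-0.0, -0.002, -1.0]]
force: [0.8, -0.6, -0.2]
grip_width: -0.0002
```

>>> send_rows(commands="255 0 0 0.0015 0 0 0")

```text
clock: 3.9
eef_pos: [0.4926, 0.1573, 0.0692]
tool_rot: [[0.135, 0.991, -0.002], [0.991, -0.135, -0.0], [-0.0, -0.002, -1.0]]
force: [-0.3, -0.5, -0.6]
grip_width: -0.0001
```

>>> send_rows(commands="255 0 0 0.0015 0 0 0")

```text
clock: 4.03
eef_pos: [0.4926, 0.1573, 0.0677]
tool_rot: [[0.135, 0.991, -0.002], [0.991, -0.135, -0.0], [-0.0, -0.002, -1.0]]
force: [0.8, -0.1, 0.3]
grip_width: 0.0003
```

>>> send_rows(commands="255 0 0 0.0015 0 0 0")

```text
clock: 4.15
eef_pos: [0.4933, 0.1574, 0.0676]
tool_rot: [[0.135, 0.991, -0.001], [0.991, -0.135, 0.0], [-0.0, -0.001, -1.0]]
force: [-6.0, -1.3, 17.9]
grip_width: 0.0
```

>>> send_rows(commands="255 -0.004 0 0.0016 0 0 0;255 -0.006 0 0.0016 0 0 0")

```text
clock: 4.4
eef_pos: [0.4948, 0.1493, 0.0676]
tool_rot: [[0.135, 0.991, 0.005], [0.991, -0.135, 0.003], [0.004, 0.004, -1.0]]
force: [-0.1, 2.9, 5.9]
grip_width: 0.0
```

>>> send_rows(commands="255 -0.006 -0.0015 0.002 0.2 -0.2 0;255 -0.006 -0.001 0.002 0 0 0")

```text
clock: 4.65
eef_pos: [0.4948, 0.1396, 0.0676]
tool_rot: [[0.135, 0.991, 0.01], [0.991, -0.135, 0.004], [0.006, 0.01, -1.0]]
force: [-0.4, 3.5, 8.9]
grip_width: 0.0003
```

```bash
cat > look.py <<'E'
from h import *
import sys
o=env.observe();p=o['eef_pos'];print(o['clock'],p.round(4),o['force'].round(1))
a=grab('wrist',sys.argv[1]) if len(sys.argv)>1 else grab('wrist')
hs=cv2.cvtColor(a['img'],cv2.COLOR_RGB2HSV);m=cv2.inRange(hs,(45,120,30),(85,255,255))
m=cv2.morphologyEx(m,cv2.MORPH_CLOSE,np.ones((5,5)))
k,_,st,c=cv2.connectedComponentsWithStats(m)
for i in range(1,k):
    x,y,w,h,A=st[i]
    if A>1500: print(st[i],'L',onplane(a,x,y+h/2,.043).round(4),'R',onplane(a,x+w,y+h/2,.043).round(4))
E
python3 look.py
```

```text
4.65 [0.4948 0.1396 0.0676] [-0.4  3.5  8.9]
[  477   181   163   106 12819] L [0.4989 0.2178 0.043 ] R [0.51   0.2975 0.043 ]
[  242   185   197    98 10518] L [0.4831 0.105  0.043 ] R [0.4963 0.1995 0.043 ]
[ 480  305  155   70 3862] L [0.5612 0.2194 0.043 ] R [0.5736 0.3036 0.043 ]
```

```bash
python3 look.py w2.png
```

```text
4.7 [0.4948 0.1392 0.0676] [-1.3  1.7  9. ]
[  478   181   162   106 12746] L [0.4989 0.2179 0.043 ] R [0.5101 0.297  0.043 ]
[  243   184   197    99 10539] L [0.483  0.1051 0.043 ] R [0.4961 0.1995 0.043 ]
[ 480  305  156   71 3932] L [0.5615 0.219  0.043 ] R [0.574  0.3037 0.043 ]
```

View pics/w2.png

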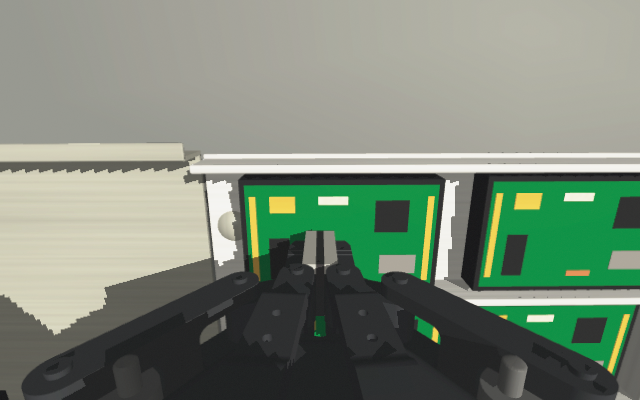

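>>> send_rows(commands="255 0.001 -0.001 0.002 0.5 -0.3 0")

```text
clock: 4.88
eef_pos: [0.4951, 0.1399, 0.0676]
tool_rot: [[0.135, 0.991, 0.003], [0.991, -0.135, -0.001], [-0.001, 0.003, -1.0]]
force: [-5.5, -5.5, 15.7]
grip_width: 0.0
```

>>> send_rows(commands="255 -0.006 -0.001 0.003 0 0 0")

```text
clock: 5.0
eef_pos: [0.4959, 0.1358, 0.0675]
tool_rot: [[0.136, 0.991, 0.008], [0.991, -0.136, 0.002], [0.003, 0.008, -1.0]]
force: [-0.6, 7.5, 17.5]
grip_width: 0.0001
```

>>> send_rows(commands="255 -0.007 -0.0015 0.0035 0.3 -0.2 0;255 -0.007 -0.0015 0.0035 0.3 -0.2 0")

```text
clock: 5.25
eef_pos: [0.4978, 0.1259, 0.0676]
tool_rot: [[0.136, 0.991, 0.011], [0.991, -0.136, 0.004], [0.005, 0.011, -1.0]]
force: [-1.0, 6.9, 15.3]
grip_width: 0.0
```

```bash
python3 look.py w3.png
```

```text
5.25 [0.4978 0.1259 0.0676] [-1.   6.9 15.3]
[  504   171   136   107 11184] L [0.4987 0.217  0.043 ] R [0.508  0.2829 0.043 ]
[  270   174   198   108 12818] L [0.4849 0.1052 0.043 ] R [0.4981 0.1997 0.043 ]
[ 487  297  153   85 5742] L [0.5645 0.2093 0.043 ] R [0.5767 0.2924 0.043 ]
```

>>> send_rows(commands="255 0 0 -0.008 0.3 -0.3 0;255 0.017 -0.004 0 0.3 0 0;255 0.017 -0.004 0 0 0 0;255 0 0 0 0 0 0")

```text
clock: 5.8
eef_pos: [0.4944, 0.1629, 0.076]
tool_rot: [[0.136, 0.991, 0.0], [0.991, -0.136, -0.0], [-0.0, 0.0, -1.0]]
force: [-0.5, -0.5, 0.1]
grip_width: 0.0001
```

>>> send_rows(commands="255 0 0 0.007 0 0 0;255 0 0 0.0015 0 0 0;255 0 -0.0005 0.0025 0 0 0")

```text
clock: 6.18
eef_pos: [0.4941, 0.1634, 0.0675]
tool_rot: [[0.135, 0.991, -0.001], [0.991, -0.135, -0.001], [-0.001, -0.001, -1.0]]
force: [-12.8, -2.1, 37.1]
grip_width: 0.0003
```

>>> send_rows(commands="255 -0.003 -0.001 0.002 0 0 0")

```text
clock: 6.3
eef_pos: [0.4943, 0.1618, 0.0676]
tool_rot: [[0.135, 0.991, 0.002], [0.991, -0.135, 0.002], [0.002, 0.002, -1.0]]
force: [-1.0, 5.9, 10.7]
grip_width: 0.0
```

>>> send_rows(commands="255 -0.002 -0.001 0.003 0 -0.2 0")

```text
clock: 6.42
eef_pos: [0.4944, 0.1615, 0.0675]
tool_rot: [[0.136, 0.991, 0.004], [0.991, -0.137, 0.001], [0.002, 0.004, -1.0]]
force: [-11.1, 7.7, 30.0]
grip_width: -0.0001
```

>>> send_rows(commands="255 -0.004 -0.0025 0.003 0 -0.2 0")

```text
clock: 6.55
eef_pos: [0.4942, 0.1598, 0.0675]
tool_rot: [[0.137, 0.991, 0.01], [0.991, -0.137, 0.002], [0.003, 0.009, -1.0]]
force: [-0.3, 6.7, 17.2]
grip_width: 0.0001
```

>>> send_rows(commands="255 -0.004 -0.001 0.004 0.3 -0.2 0;255 -0.004 -0.001 0.004 0.3 -0.2 0")

```text
clock: 6.8
eef_pos: [0.4966, 0.1572, 0.0675]
tool_rot: [[0.139, 0.99, 0.009], [0.99, -0.139, 0.006], [0.008, 0.008, -1.0]]
force: [-5.9, 9.8, 27.1]
grip_width: 0.0002
```

```bash
python3 look.py
```

```text
6.8 [0.4966 0.1572 0.0675] [-5.9  9.8 27.1]
[  443   181   197   107 14874] L [0.4988 0.219  0.043 ] R [0.5127 0.3153 0.043 ]
[  201   186   197    96 10505] L [0.4819 0.1031 0.043 ] R [0.4954 0.1973 0.043 ]
[ 480  306  122   51 2185] L [0.5577 0.2368 0.043 ] R [0.5677 0.3024 0.043 ]
```

>>> send_rows(commands="255 -0.006 -0.003 0.004 0.4 -0.4 0;255 -0.006 -0.003 0.004 0.4 -0.3 0")

```text
clock: 7.1
eef_pos: [0.4962, 0.1509, 0.0675]
tool_rot: [[0.14, 0.99, 0.009], [0.99, -0.141, 0.006], [0.007, 0.008, -1.0]]
force: [-4.7, 10.0, 24.9]
grip_width: 0.0003
```

```bash
python3 look.py
```

```text
7.1 [0.4962 0.1509 0.0675] [-4.7 10.  24.9]
[  455   180   185   107 14465] L [0.4988 0.2186 0.043 ] R [0.512 0.309 0.043]
[  202   185   197    97 10610] L [0.4813 0.0974 0.043 ] R [0.4949 0.1916 0.043 ]
[ 479  304  135   59 2782] L [0.5586 0.2299 0.043 ] R [0.5698 0.3027 0.043 ]
```

>>> send_rows(commands="255 -0.008 -0.003 0.004 0.4 -0.4 0;255 -0.008 -0.003 0.004 0.4 -0.4 0;255 -0.008 -0.003 0.004 0.4 -0.4 0")

```text
clock: 7.52
eef_pos: [0.4941, 0.135, 0.0675]
tool_rot: [[0.143, 0.99, 0.006], [0.99, -0.143, 0.002], [0.003, 0.006, -1.0]]
force: [-4.7, 9.2, 24.5]
grip_width: 0.0001
```

```bash
python3 look.py
```

```text
7.525 [0.4941 0.135  0.0675] [-4.7  9.2 24.5]
[  487   179   153   108 12254] L [0.4987 0.2178 0.043 ] R [0.5096 0.2922 0.043 ]
[  202   185   197    97 10587] L [0.4791 0.0813 0.043 ] R [0.4928 0.1755 0.043 ]
[ 479  304  161   84 4460] L [0.5643 0.2135 0.043 ] R [0.5776 0.3008 0.043 ]
```

>>> send_rows(commands="255 -0.01 -0.003 0.004 0.3 -0.3 0.1;255 -0.01 -0.003 0.004 0.3 -0.3 0.1;255 -0.01 -0.003 0.004 0.3 -0.3 0.1;255 -0.01 -0.003 0.004 0.3 -0.3 0.1")

```text
clock: 8.07
eef_pos: [0.4903, 0.1048, 0.0675]
tool_rot: [[0.153, 0.988, 0.011], [0.988, -0.153, 0.001], [0.003, 0.011, -1.0]]
force: [-4.3, 10.0, 27.2]
grip_width: 0.0004
```

```bash
python3 look.py
```

```text
8.075 [0.4903 0.1048 0.0675] [-4.3 10.  27.2]
[ 547  176   93  107 6884] L [0.4984 0.2164 0.043 ] R [0.5055 0.2615 0.043 ]
[  203   183   197    99 10672] L [0.4744 0.0519 0.043 ] R [0.489  0.1458 0.043 ]
[ 527  301  113   84 5530] L [0.5638 0.2085 0.043 ] R [0.5738 0.2698 0.043 ]
```

>>> send_rows(commands="255 -0.01 -0.003 0.004 0.4 -0.3 -0.3;255 -0.01 -0.003 0.004 0.4 -0.3 -0.3;255 -0.01 -0.003 0.004 0.4 -0.3 -0.3;255 -0.01 -0.003 0.004 0.4 -0.3 -0.3;255 -0.01 -0.003 0.004 0.4 -0.3 -0.3")

```text
clock: 8.75
eef_pos: [0.4859, 0.0652, 0.0675]
tool_rot: [[0.13, 0.991, 0.008], [0.991, -0.13, -0.001], [-0.0, 0.008, -1.0]]
force: [-3.1, 8.9, 26.0]
grip_width: 0.0006
```

```bash
python3 look.py
```

```text
8.75 [0.4859 0.0652 0.0675] [-3.1  8.9 26. ]
[   0  175   82  107 5092] L [ 0.4565 -0.0858  0.043 ] R [ 0.4616 -0.0459  0.043 ]
[  203   182   197   100 10684] L [0.471  0.0118 0.043 ] R [0.4833 0.1061 0.043 ]
[ 480  306  108   46 1859] L [0.5442 0.1448 0.043 ] R [0.5519 0.2021 0.043 ]
[ 591  306   49   84 2158] L [0.5646 0.2049 0.043 ] R [0.5683 0.2317 0.043 ]
```

>>> send_rows(commands="255 -0.01 -0.0035 0.004 0.4 -0.3 -0.1;255 -0.01 -0.0035 0.004 0.4 -0.3 -0.1;255 -0.01 -0.0035 0.004 0.4 -0.3 -0.1;255 -0.01 -0.0035 0.004 0.4 -0.3 -0.1")

```text
clock: 9.3
eef_pos: [0.4839, 0.0294, 0.0675]
tool_rot: [[0.126, 0.992, 0.013], [0.992, -0.126, -0.011], [-0.01, 0.015, -1.0]]
force: [0.8, 7.3, 22.6]
grip_width: -0.0002
```

```bash
python3 look.py w4.png
```

```text
9.3 [0.4839 0.0294 0.0675] [ 0.8  7.3 22.6]
[    0   167   153   109 12474] L [ 0.4521 -0.1222  0.043 ] R [ 0.4613 -0.0474  0.043 ]
[  204   182   197   100 10676] L [ 0.4696 -0.0241  0.043 ] R [0.4812 0.0704 0.043 ]
[ 483  303  157   86 5103] L [0.5527 0.1105 0.043 ] R [0.5631 0.1944 0.043 ]
```

View pics/w4.png

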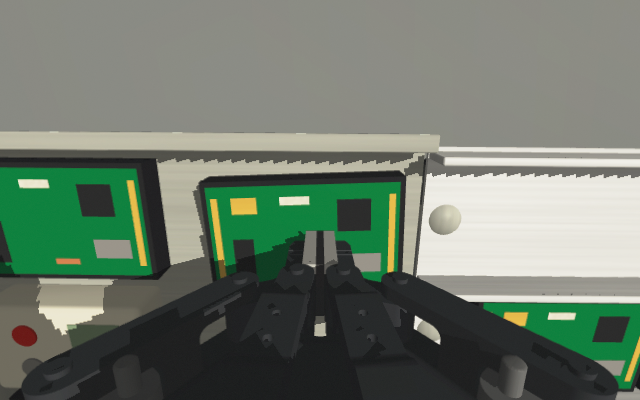

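>>> send_rows(commands="255 0 0 -0.03 0.4 0.3 0;255 0 0 -0.03 0.3 0.3 -0.3;255 0.045 0.019 0 0 0 0;255 0.045 0.019 0 0 0 0;255 0.045 0.019 0 0 0 0;255 0 0 0 0 0 0")

```text
clock: 10.1
eef_pos: [0.5583, 0.1564, 0.1275]
tool_rot: [[0.126, 0.992, 0.001], [0.992, -0.126, -0.001], [-0.001, 0.001, -1.0]]
force: [-0.9, 0.1, 0.9]
grip_width: -0.0002
```

```bash
python3 look.py w5.png; python3 - <<'E'
from h import *
o=env.observe();print(o['tool_rot'].round(3))
d=grab('top','top2.png');x,y,w,h=200,150,215,130
cv2.imwrite('pics/top2c.png',cv2.resize(d['img'][y:y+h,x:x+w][:,:,::-1],None,fx=3.6,fy=3.6,interpolation=cv2.INTER_CUBIC))
E
```

```text
10.1 [0.5583 0.1564 0.1275] [-0.9  0.1  0.9]
[  407    62   158    93 10383] L [0.5002 0.2197 0.043 ] R [0.5124 0.3171 0.043 ]
[    6    66   163    97 10243] L [ 0.4717 -0.0292  0.043 ] R [0.4849 0.0726 0.043 ]
[ 241  171  140   79 7502] L [0.5524 0.1052 0.043 ] R [0.5643 0.1987 0.043 ]
[ 391  171  145   79 8287] L [0.5651 0.2053 0.043 ] R [0.5775 0.3025 0.043 ]
[[ 0.127  0.992 -0.   ]
 [ 0.992 -0.127 -0.002]
 [-0.002 -0.    -1.   ]]
```

View pics/w5.png

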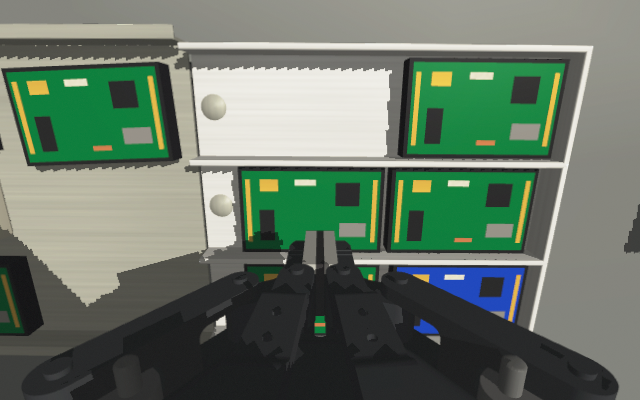

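>>> send_rows(commands="255 0.0035 0 0.025 0 0 0;255 0 0 0.02 0 0 0;255 0 0 0.004 0 0 0;255 0 0 0 0 0 0")

```text
clock: 10.7
eef_pos: [0.555, 0.1528, 0.0761]
tool_rot: [[0.133, 0.991, -0.004], [0.991, -0.133, -0.004], [-0.004, -0.003, -1.0]]
force: [0.5, 0.1, 0.8]
grip_width: -0.0003
```

>>> send_rows(commands="255 0.007 0.003 0 -0.2 0.2 0;255 0 0 0 0 0 0;255 0 0 0.006 0 0 0;255 0 0 0.001 0 0 0")

```text
clock: 11.2
eef_pos: [0.5607, 0.1595, 0.0712]
tool_rot: [[0.133, 0.991, 0.005], [0.991, -0.133, 0.0], [0.001, 0.004, -1.0]]
force: [0.9, 0.4, -0.1]
grip_width: 0.0003
```

>>> send_rows(commands="255 0 -0.001 0.003 0.2 0 0;255 0 -0.001 0.0015 0 0 0")

```text
clock: 11.45
eef_pos: [0.5595, 0.1598, 0.0676]
tool_rot: [[0.133, 0.991, 0.002], [0.991, -0.133, 0.0], [0.001, 0.002, -1.0]]
force: [-2.4, -2.7, 12.3]
grip_width: -0.0002
```

Contact again at the same height (tips 0.0426). Drag with the recipe that held.

>>> send_rows(commands="255 -0.004 -0.003 0.004 0.2 -0.2 0;255 -0.005 -0.003 0.004 0.3 -0.3 0")

```text
clock: 11.7
eef_pos: [0.5596, 0.1553, 0.0676]
tool_rot: [[0.134, 0.991, 0.009], [0.991, -0.134, -0.0], [0.001, 0.008, -1.0]]
force: [0.3, 5.9, 15.8]
grip_width: -0.0001
```

```bash
python3 look.py
```

```text
11.7 [0.5596 0.1553 0.0676] [ 0.3  5.9 15.8]
[  443    35   197   133 19466] L [0.4992 0.2187 0.043 ] R [0.5105 0.3038 0.043 ]
[   0   44  109  136 9186] L [0.4775 0.0266 0.043 ] R [0.4841 0.0743 0.043 ]
[  420   191   201   105 14541] L [0.5646 0.2056 0.043 ] R [0.5779 0.3036 0.043 ]
[ 202  194  196   88 9389] L [0.5475 0.1008 0.043 ] R [0.5602 0.1951 0.043 ]
```

>>> send_rows(commands="255 -0.006 -0.003 0.004 0.5 -0.3 0;255 -0.006 -0.003 0.004 0.3 -0.3 0")

```text
clock: 12.0
eef_pos: [0.5594, 0.1476, 0.0676]
tool_rot: [[0.134, 0.991, 0.01], [0.991, -0.134, -0.002], [-0.001, 0.01, -1.0]]
force: [1.0, 6.7, 16.2]
grip_width: -0.0
```

```bash
python3 look.py|grep -v 443
```

```text
12.0 [0.5594 0.1476 0.0676] [ 1.   6.7 16.2]
[  460    32   180   134 18009] L [0.499  0.2182 0.043 ] R [0.5093 0.2956 0.043 ]
[    0    42   126   136 11433] L [0.4765 0.0191 0.043 ] R [0.4841 0.0741 0.043 ]
[  434   190   206   104 14778] L [0.5645 0.2046 0.043 ] R [0.5781 0.3048 0.043 ]
[ 203  194  195   88 9381] L [0.5475 0.0935 0.043 ] R [0.5601 0.1873 0.043 ]
```

>>> send_rows(commands="255 -0.005 -0.0025 0.0045 0.3 -0.2 0")

```text
clock: 12.18
eef_pos: [0.5599, 0.1447, 0.0675]
tool_rot: [[0.134, 0.991, 0.012], [0.991, -0.134, -0.002], [-0.0, 0.012, -1.0]]
force: [-4.6, 10.4, 21.2]
grip_width: 0.0001
```

>>> send_rows(commands="255 -0.005 -0.003 0.0048 0.5 -0.2 0;255 -0.005 -0.003 0.0048 0.3 -0.2 0")

```text
clock: 12.42
eef_pos: [0.5596, 0.1412, 0.0675]
tool_rot: [[0.134, 0.991, 0.013], [0.991, -0.134, 0.003], [0.005, 0.012, -1.0]]
force: [-3.6, 9.6, 22.1]
grip_width: 0.0002
```

```bash
python3 look.py|tail -2
```

```text
[  445   187   195   105 14695] L [0.5643 0.2038 0.043 ] R [0.5776 0.2992 0.043 ]
[ 203  193  195   89 9488] L [0.5472 0.0874 0.043 ] R [0.5601 0.1811 0.043 ]
```

Sticking well and climbing the catch. Continue.

>>> send_rows(commands="255 -0.008 -0.003 0.0045 0.5 -0.3 0;255 -0.008 -0.003 0.0045 0.4 -0.3 0;255 -0.008 -0.003 0.0045 0.4 -0.3 -0.1")

```text
clock: 12.85
eef_pos: [0.5576, 0.1258, 0.0676]
tool_rot: [[0.132, 0.991, 0.011], [0.991, -0.132, 0.003], [0.004, 0.01, -1.0]]
force: [-3.6, 8.5, 21.6]
grip_width: 0.0003
```

```bash
python3 look.py|tail -4
```

```text
[  508    30   132   134 13027] L [0.499  0.2172 0.043 ] R [0.5064 0.2744 0.043 ]
[    0    38   173   140 17264] L [ 0.4742 -0.0017  0.043 ] R [0.4844 0.0731 0.043 ]
[  475   188   165   104 12696] L [0.5644 0.2029 0.043 ] R [0.5754 0.2838 0.043 ]
[ 203  193  196   89 9523] L [0.5453 0.072  0.043 ] R [0.558  0.1662 0.043 ]
```

>>> send_rows(commands="255 -0.01 -0.003 0.0043 0.4 -0.3 0;255 -0.01 -0.003 0.0043 0.4 -0.3 0;255 -0.01 -0.003 0.0043 0.4 -0.3 -0.1;255 -0.01 -0.003 0.0043 0.4 -0.3 -0.1;255 -0.01 -0.003 0.0043 0.4 -0.3 -0.1")

```text
clock: 13.52
eef_pos: [0.5526, 0.0882, 0.0675]
tool_rot: [[0.127, 0.992, 0.009], [0.992, -0.127, -0.001], [0.0, 0.009, -1.0]]
force: [-3.8, 8.5, 20.6]
grip_width: 0.0002
```

```bash
python3 look.py
```

```text
13.525 [0.5526 0.0882 0.0675] [-3.8  8.5 20.6]
[ 591   32   49  134 2856] L [0.4988 0.2148 0.043 ] R [0.5014 0.236  0.043 ]
[   26    38   230   139 21137] L [ 0.471 -0.029  0.043] R [0.484  0.0706 0.043 ]
[ 549  189   91  105 6566] L [0.5642 0.201  0.043 ] R [0.57   0.2456 0.043 ]
[ 203  193  196   89 9538] L [0.5406 0.0341 0.043 ] R [0.5527 0.1284 0.043 ]
```

>>> send_rows(commands="255 -0.01 -0.003 0.0043 0.4 -0.3 0;255 -0.01 -0.003 0.0043 0.4 -0.3 0;255 -0.01 -0.003 0.0043 0.4 -0.3 0;255 -0.01 -0.003 0.0043 0.4 -0.3 0;255 -0.01 -0.003 0.0043 0.4 -0.3 0")

```text
clock: 14.2
eef_pos: [0.549, 0.0475, 0.0675]
tool_rot: [[0.127, 0.992, 0.009], [0.992, -0.127, -0.01], [-0.008, 0.01, -1.0]]
force: [-0.5, 5.7, 19.2]
grip_width: 0.0002
```

```bash
python3 look.py w6.png
```

```text
14.2 [0.549  0.0475 0.0675] [-0.5  5.7 19.2]
[   0   19   76  135 5668] L [ 0.4574 -0.0788  0.043 ] R [ 0.4618 -0.0457  0.043 ]
[  124    33   222   140 21415] L [ 0.4712 -0.027   0.043 ] R [0.4836 0.0687 0.043 ]
[ 204  189  195   93 9453] L [ 0.5363 -0.0062  0.043 ] R [0.548  0.0876 0.043 ]
[   0  312  106   82 4203] L [ 0.5912 -0.1355  0.043 ] R [ 0.5979 -0.076   0.043 ]
[ 495  314  111   46 1867] L [0.6126 0.1348 0.043 ] R [0.6201 0.1935 0.043 ]
```

>>> send_rows(commands="255 -0.01 -0.003 0.0043 0.4 -0.1 0;255 -0.01 -0.003 0.0043 0.4 -0.1 0;255 -0.01 -0.003 0.0043 0.4 -0.1 0")

```text
clock: 14.62
eef_pos: [0.5483, 0.0206, 0.0676]
tool_rot: [[0.127, 0.992, 0.013], [0.992, -0.127, -0.008], [-0.007, 0.014, -1.0]]
force: [0.7, 6.3, 18.2]
grip_width: 0.0
```

```bash
python3 look.py w7.png
```

```text
14.625 [0.5483 0.0206 0.0676] [ 0.7  6.3 18.2]
[    0    10   133   138 13081] L [ 0.4539 -0.104   0.043 ] R [ 0.4615 -0.0469  0.043 ]
[  187    25   223   142 21977] L [ 0.4713 -0.0257  0.043 ] R [0.4836 0.0692 0.043 ]
[ 205  188  195   94 9398] L [ 0.5354 -0.0326  0.043 ] R [0.5472 0.0612 0.043 ]
[   0  308  152   82 4706] L [ 0.5879 -0.1612  0.043 ] R [ 0.5977 -0.0768  0.043 ]
[ 484  308  156   85 4562] L [0.6205 0.1024 0.043 ] R [0.6313 0.1866 0.043 ]
```

View pics/w7.png

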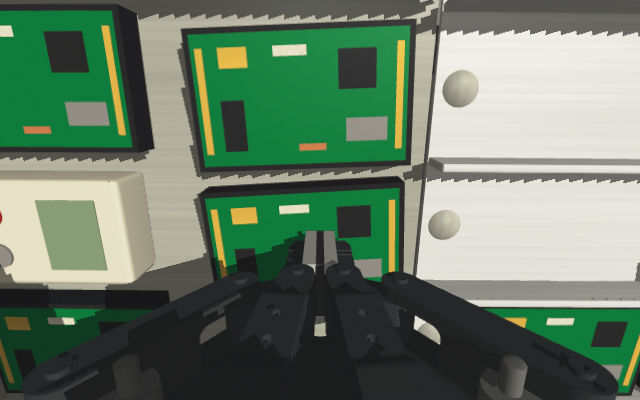

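>>> send_rows(commands="255 0 0 -0.03 0.4 0.3 0;255 0 0 -0.04 0.3 0.3 0;255 0.05 -0.02 -0.03 0 0 0;255 0.05 -0.02 -0.03 0 0 0;255 0.05 -0.03 0 0 0 0;255 0.05 -0.03 0 0 0 0;255 0.05 -0.03 0 0 0 0;255 0 0 0 0 0 0")

```text
clock: 15.68
eef_pos: [0.4494, 0.2918, 0.2048]
tool_rot: [[0.131, 0.991, 0.007], [0.991, -0.131, 0.007], [0.007, 0.006, -1.0]]
force: [-0.6, -1.1, -0.9]
grip_width: 0.0001
```

```bash
python3 - <<'E'
from h import *
d=grab('top');x,y,w,h=200,150,215,130;A=d['img'][y:y+h,x:x+w]
d=grab('scene');B=d['img'][160:260,250:415]
o=env.observe();print(o['clock'],o['eef_pos'],o['qd'].round(3),o['force'])
r=lambda i,s:cv2.resize(i[:,:,::-1],s,interpolation=cv2.INTER_CUBIC)
cv2.imwrite('pics/fin.png',np.vstack([r(A,(497,300)),r(B,(497,300))]))
E
```

```text
15.775 [0.45104673 0.28895985 0.20466967] [-0.041  0.001  0.003 -0.005  0.001 -0.004] [-0.44099576  0.59138717 -0.59748543]
```

View pics/fin.png

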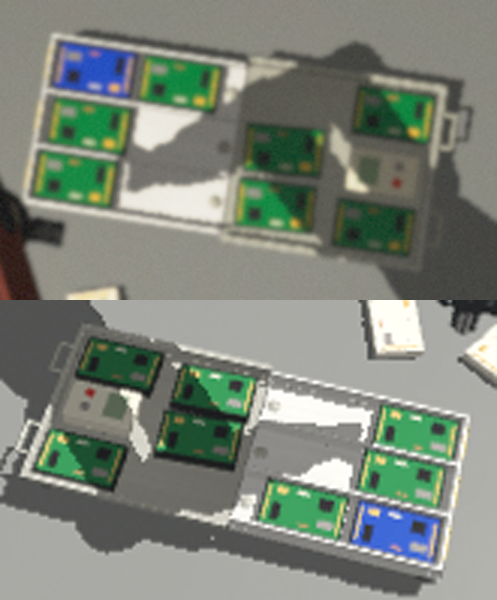

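```bash
python3 -c "
from station import env
print(env.finish_job())"
```

```text
the job is handed in; nothing more can be done
None
```

The tray now holds four green modules, and the job is handed in at about 16 s on the robot's clock. It started with two, plus the logger. I slid in the front modules of lane 0 and lane 1 with the shut fingertips.

**Last checks:**
- **New modules:** the final wrist view and the top and scene crops show both flat in the tray's near row. They are roughly 10 mm inside the open edge and 15 mm or more clear of the far row.
- **Everything else in the rack and tray:** two greens are still in the rear of lanes 0 and 1. The third leftover green and the blue one are still in lane 2. The two original tray modules and the logger are in their places. I did not look closely at the loose items on the bench, but the arm never went down near them.

**What went less well:**
- **Lane 0:** the fingertip slipped at the catch on my first try, at about 9 to 17 N. I lifted, moved it back to just behind the module's centre and pressed harder.
- **Press force:** while dragging, the readings were mostly 15 to 27 N, with one at 30 N. That is above the suggested 15 to 25 N at times, but under the 40 N limit. One press with no drag read 37 N. I only see the force at the end of each call, so a higher peak in between would not have shown.
- **Alignment:** the lane 0 module ended up about 4 mm towards lane 1 and about 1° askew. It is still wholly inside the tray and not touching its neighbour.
- **Height:** the cameras put the module faces at 47 mm, while contact gave 43 mm. I went by contact.

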